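Hang the order stamp back on its sprung hook

ROBOT

A 7-joint arm with a two-finger parallel gripper is mounted at the origin on a cart in front of the work surface, level with it; the furniture and walls round the work are solid. World frame = base frame: x ahead of the robot, y to its left, z up, the work surface at z = 0. Lengths are in mm, angles in rad, forces in N, time in s.
With the tool pointing down it reaches from about 350 to 900 mm from the base axis. Payload 19.9 kg.
Tool frame: the origin (TCP) lies at the centre of the arm's flange, where the gripper is bolted on; the fingertips stand 173 mm ahead of it and the grasp point (between the pads) lies arm.grip_point_offset ahead of it (arm.grip_point_offset is the distance from the TCP to the grasp point, in mm); z points along the fingers, y is the line along which they close (so a half turn about z gives the same grasp; the last joint's range is limited). The gripper opens to 85 mm and grips with 20 to 120 N. Pads are 22 mm wide; open, the fingers measure 114 mm over their backs; the gripper's body (76 mm by 85 mm) begins 54 mm behind the grasp point. The pads swing forward as they close: fully open they stand 13 mm farther back than shut.
Start: joints at [1.234, 0.417, -0.01, 1.614, 0.005, 1.111, -0.053], TCP at [181.599, -598.031, 404.66] pointing down, gripper open.
Joint ranges: [-2.81, 2.81], [-0.39, 2.02], [-1.27, 1.25], [0.06, 2.57], [-1.19, 4.33], [0.19, 2], [-2.82, 2.82]. Speed limits (rad/s): [1.89, 1.89, 2.39, 2.39, 3.01, 3.01, 3.01].

INTERFACE

Orientations are given as a unit quaternion [w, x, y, z].
In Python, from station import arm, imaging gives the robot as it stands. The module is installed in compiled form; this text tells all that it offers.
- The arm moves only by the tool send_rows, never from a script. Its argument "motion" is a list of rows, each a list of 3 entries, a list of its own where there are three numbers: the shift along the world's x, y, z in cm, then the turn, a rotation vector about the world's x, y, z in units of 10 degrees (1.0 is 10 degrees), then the opening, from 0 (shut) to 1 (fully open). A call has 1 to 20 rows; each row shifts and turns the commanded pose from where the row before left it; what a row does not reach is not made up. A row lasts 1/8 s, in which the tool goes at most 62.5 mm and 10.7 degrees, less where a joint would pass 70% of its speed; a pose out of reach is approached as far as the arm can. A call with a gripper value outside its range is refused whole. The fingers move at their own pace and stop on an object; the grip force is fixed at half the most. Time passes only in rows, so rows that do not move let the fingers close. It gives the time, the measured TCP pose, the force, the opening and the grip force at its end, in the units of the state.
- arm.sense(): the state, without advancing time (a new reading comes with each control period).
- imaging.get_image(name): name is "scene" or "top" or "wrist"; returns the picture (480x640x3 uint8, red, green, blue); there is no depth.
- imaging.camera_model(name): a dict with "fx", "fy", "cx", "cy" (pixels), "eye" and "attitude" of the camera in the world. Camera axes: x right, y up, looking along -z (the intrinsics and any distortion apply to the point x, -y, -z); pixel columns grow to the right and rows downward; lengths in mm; the calibration is good to about 2 mm. A picture is of the moment at which its call begins: read the wrist's pose just before it. camera_model takes no time and is no camera call; for the wrist camera it gives the pose at the moment of the call.
- arm.close_job(): hands the job in; it is judged then, once.
The state is a dict: "t": time; "qpos": joint angles; "joint_vel": joint speeds; "effort": joint torques, N m; "eef_pos": TCP position; "orientation": TCP orientation; "force": force on the tool from outside, world axes, zero at the start; "torque": the same for the moment, N m; "opening": opening from 0.0 (shut) to 1.0 (fully open); "grasp_force": force on a finger pad.
Only numpy, scipy, OpenCV 4.12 (cv2) and the standard library are available. Lean on these libraries where they do the work, as an engineer would, in place of code of your own. Each camera call takes 0.05 s, during which the arm holds its last target. There are 200 camera calls.

TASK

The order has been stamped; hang the ringed stamp back up on the stand's sprung hook: stand it on the counter within the swing arm's reach, pull the hook down by pressing the dish on top, swing it through the stamp's ring and ease it up gently, never letting it fly up. Leave the stamp hanging still and upright from the fully retracted hook, and do not shift the other goods on the counter.

Things in the scene. Friction and masses are not known exactly. Their poses are not given: they have to be found in the camera images.
- stand: The hook stand, fixed to the counter: dark steel foot 124 mm across and 26 mm high, column 24 mm thick; the arm turns on top. Apart from the dish nothing on it is higher than 207 mm. Origin at the counter on the column's axis; at swing 0 the arm points along the stand's -x, roughly towards the robot.
- swing (a joint): Swing of the level arm about the column, rad, -0.9 to 0.9, positive counter-clockwise from above (with the stand at yaw 0 the arm's end then goes to the robot's right, -y). The arm is a 17 mm bar at 178 mm height; the hook's upright axis is 200 mm from the column's axis. It swings lightly (0.3 N at the end) and stays where it is left.
- hook (a joint): How far the hook is pulled down, m: 0 retracted (home), 0.060 at the bottom stop. Its spring pulls up with about 4 N at 0 and 8 N at 0.060; let go, it flies up. The upright rod slides in the barrel at the arm's end: dish on top, hook below.
- guard (a point): Centre of the mouth of the guard bell under the arm's end, 38 mm across, 145 mm above the counter; the 37 mm barrel over it ends at 205 mm. With the hook retracted its point stands inside the bell and shuts the hook's mouth, so that nothing can be put on or come off; pulled down, the hook is open.
- dish (a point): Centre of the floor of the round brass dish on top of the hook's rod, where it is pressed down. Floor about 38 mm across, 48 mm inside the rim, which stands 10 mm above the floor. 138 mm straight above hook_seat: 274 mm above the counter retracted, 214 mm at the bottom stop. Shut fingers fit in it; moving them sideways swings the arm.
- hook_seat (a point): Centre of the 6 mm wire at the lowest point of the hook's bend, on the rod's axis; 136 mm above the counter retracted, 76 mm at the bottom stop. A J in its y-z plane (x to the column, z up): shank 11 mm to -y, point 11 mm to +y and ending 13 mm above this point, 16 mm free between them. It enters a ring by moving to its own +y (swing falling).
- stamp: Rubber stamp, 28 x 42 x 67 mm plus a steel ring on top, about 100 g (a second one far to the left has no ring). Origin at the centre of its underside, z up, y along the long side of its block. Turned wooden handle on the z axis, 26 mm thick between 40 and 66 mm height. It starts upright on the order pad in front of the robot.
- eye (a point): Centre of the steel ring upright on the stamp's handle, 81 mm above the stamp's underside: opening 26 mm, wire 4 mm, top at 98 mm. It lies in the stamp's y-z plane, its hole along the stamp's x; grip the handle across x, a finger each side of the ring. On the bare counter the ring is level with the hook at its bottom stop.
- handle (a point): Middle of the stamp's turned handle, 56 mm above its underside. The hook can enter the ring when the stamp stands with this point 200 mm from the column's axis and the ring's plane pointing to the column (some 5 mm or 15 degrees off is all right).
- order_pad: Order pad, 125 (x) x 85 (y) x 8 mm, fixed on the counter; the stamp starts on it. Origin at the centre of its underside.
- card_reader: Card reader, 165 (x) x 78 (y) x 21 mm, fixed. Origin at the centre of its underside.
- ribbon_spool: Loose ribbon spool, 60 mm across, 30 mm high, a bystander. Origin at the centre of its underside.
- mini_jar: Loose small white jar, 62 mm across, 78 mm high, a bystander. Origin at the centre of its underside.
- gift_box: Loose ribboned gift box, 74 x 104 x 46 mm, a bystander. Origin at the centre of its underside.
- chocolate_bar: Loose wrapped chocolate bar, 55 x 117 x 9 mm, a bystander. Origin at the centre of its underside.
- bear: Loose chocolate bear, 57 x 55 x 71 mm, a bystander. Origin at the centre of its underside.
Not all that is in view belongs to the job. There is more than one size of the stamp; the job needs the larger.

How it is judged:
By the outcome, as a careful person would: the job done as asked, in the order asked, and still so for the second after the job is handed in, with the robot touching nothing.
It also fails if it takes over 61 s, if anything falls off the work surface, if the arm or the gripper's body presses on something with over 40 N, if the wrist force passes 120 N, or if a joint passes its speed limit or range.

## Working session

There is one attempt and no reset: what is moved stays moved. The work goes in short steps, Python scripts to look and compute and a tool call to move; the robot and the scene stay as the last step left them, time stands still between calls to the robot, and variables do not carry over. Pictures are saved under pics/ and viewed, at most 10 in all, crops included, and the job is handed in when it is done.

Besides the shell and the picture viewer there is one more tool, called after ">>>" as name(argument=value, ...), one argument or row to a line, values as JSON. send_rows: Moves the arm, as the interface text tells. Its arguments: {"type":"object","properties":{"motion":{"type":"array","items":{"type":"array"}}},"required":["motion"]}

```bash
mkdir -p pics; ls
python3 - <<'E'
from station import arm, imaging
import cv2,numpy as np
s=arm.sense();print({k:np.round(v,3) for k,v in s.items()},arm.grip_point_offset)
for n in("scene","top"):
    print(n,imaging.camera_model(n)); cv2.imwrite(f"pics/{n}0.png",imaging.get_image(n)[:,:,::-1])
E
```

```text
pics
{'t': np.float64(0.0), 'qpos': array([ 1.235,  0.418, -0.01 ,  1.614,  0.005,  1.111, -0.053]), 'joint_vel': array([ 0.   ,  0.   , -0.001, -0.001,  0.   , -0.   ,  0.   ]), 'effort': array([-0.0000e+00, -8.6444e+01,  6.7800e-01, -4.3490e+01,  1.9000e-02,
        7.0000e-03,  0.0000e+00]), 'eef_pos': array([ 181.544, -597.918,  404.057]), 'orientation': array([-0.001,  0.989,  0.147, -0.   ]), 'force': array([-0.421, -1.614,  0.188]), 'torque': array([ 0.027, -0.002, -0.007]), 'grasp_force': np.float64(0.0), 'opening': np.float64(1.002)} 154.70000000000002
scene {'fx': 488.2061053732018, 'fy': 488.2061053732018, 'cx': 326.14648148057984, 'cy': 242.58006225332065, 'eye': array([-97.55136155, 839.74496172, 683.43349285]), 'attitude': array([-0.26298695, -0.1765158 ,  0.51420009,  0.79704348])}
top {'fx': 489.7936526553578, 'fy': 489.7936526553578, 'cx': 318.18953143817083, 'cy': 238.82462980671522, 'eye': array([ 448.75857943,  -39.22977155, 1388.25941327]), 'attitude': array([-0.6990307 , -0.04256149,  0.03486316,  0.71297206])}
```

View pics/top0.png

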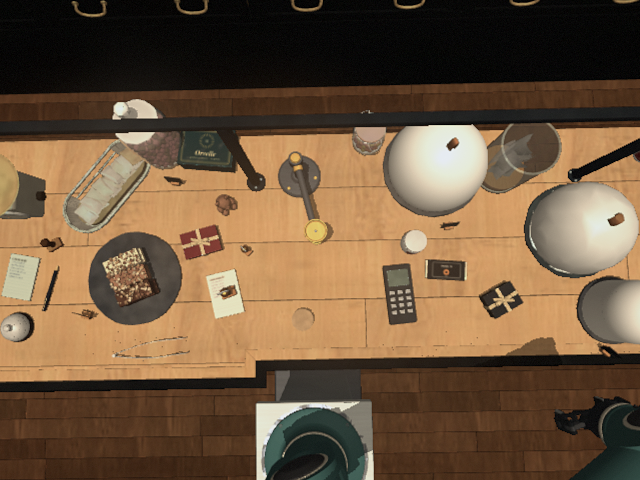

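View pics/scene0.png

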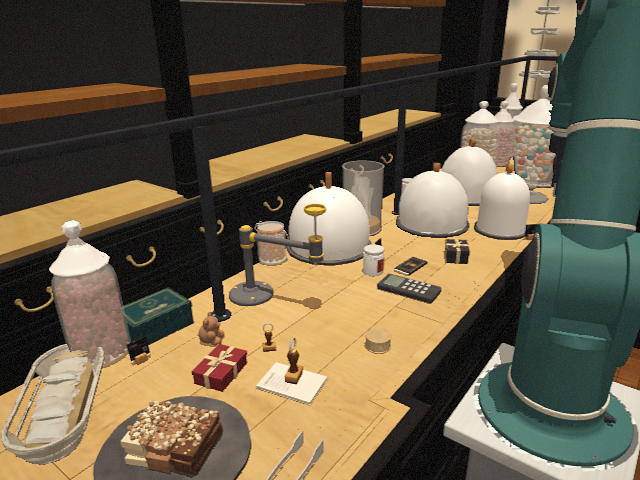

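The top view shows the large ringed stamp on the pad near (227,290) and a small decoy at (247,250). The stand foot is at (299,177) and the dish at (316,231). In the scene view the large stamp is at (293,360) and the dish at (316,210).

```bash
cat > h.py <<'E'
from station import arm, imaging
import cv2,numpy as np
from scipy.spatial.transform import Rotation as R
def rot(q): return R.from_quat([q[1],q[2],q[3],q[0]])
def ray(cam,px):
    d=np.array([(px[0]-cam['cx'])/cam['fx'],-(px[1]-cam['cy'])/cam['fy'],-1.])
    return cam['eye'],rot(cam['attitude']).apply(d)
def onz(cam,px,z):
    e,d=ray(cam,px); return e+d*(z-e[2])/d[2]
def proj(cam,p):
    v=rot(cam['attitude']).inv().apply(np.array(p)-cam['eye']); return np.array([cam['cx']-cam['fx']*v[0]/v[2],cam['cy']+cam['fy']*v[1]/v[2]])
def two(a,pa,b,pb):
    e1,d1=ray(a,pa);e2,d2=ray(b,pb)
    t=np.linalg.lstsq(np.c_[d1,-d2],e2-e1,rcond=None)[0]
    p,q=e1+d1*t[0],e2+d2*t[1]; return (p+q)/2,np.linalg.norm(p-q)
E
python3 - <<'E'
from h import *
T,S=(imaging.camera_model(n) for n in("top","scene"))
t=cv2.imread("pics/top0.png");s=cv2.imread("pics/scene0.png")
print("foot",onz(T,(299,177),26),"dish two",two(T,(316,231),S,(316,209)),"dish z274",onz(T,(316,231),274))
print("stamp",onz(T,(227,290),40), two(T,(227,291),S,(293,375)),"spool",onz(T,(303,317),30))
def c(im,x,y,w,h,k): return cv2.resize(im[y:y+h,x:x+w],None,fx=k,fy=k,interpolation=cv2.INTER_CUBIC)
o=np.zeros((600,800,3),np.uint8)
a=c(t,200,260,50,65,6);o[:a.shape[0],:a.shape[1]]=a      #300x390
a=c(s,255,330,75,75,5);o[:375,300:675]=a
a=c(t,270,145,70,110,2);o[380:600,300:440]=a
a=c(s,225,195,110,115,1.9);o[380:380+a.shape[0],450:450+a.shape[1]]=a
cv2.imwrite("pics/crop1.png",o)
E
```

```text
foot [776.39277979  25.2886305   26.        ] dish two (array([588.50391796, -24.0434869 , 278.0624104 ]), np.float64(1.38873778918178)) dish z274 [589.58465635 -23.57873982 274.        ]
stamp [461.05432053 226.94833661  40.        ] (array([457.40237255, 231.38259893,  13.180908  ]), np.float64(2.7876838925725465)) spool [383.46880117  19.92590931  30.        ]
```

View pics/crop1.png

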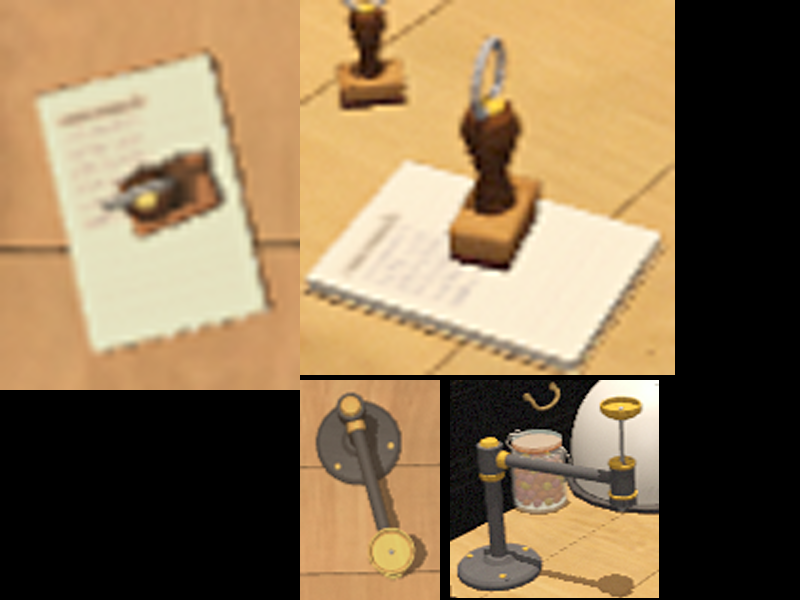

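The crops show the stamp's ring and block turned roughly 20° on the pad. The hook is retracted, with the dish at about (316,231) in the top view. Next I refine with masks.

Run:
```python
from h import *
T,S=(imaging.camera_model(n) for n in("top","scene"))
t=cv2.imread("pics/top0.png");s=cv2.imread("pics/scene0.png")
def gold(im,x,y,w,h,lo,hi):
    m=np.zeros(im.shape[:2],np.uint8);hs=cv2.cvtColor(im,cv2.COLOR_BGR2HSV)
    m[y:y+h,x:x+w]=cv2.inRange(hs,lo,hi)[y:y+h,x:x+w]
    c=max(cv2.findContours(m,0,2)[0],key=cv2.contourArea);return c
c=gold(t,295,215,45,40,(22,130,100),(34,255,255));e=cv2.fitEllipse(c);print("dish top",e)
c2=gold(s,295,195,45,30,(20,150,60),(34,255,255));e2=cv2.fitEllipse(c2);print("dish scene",e2,cv2.boundingRect(c2))
print("rim z284",onz(T,e[0],284),"z280",onz(T,e[0],280))
# foot: dark gray
c=gold(t,270,145,60,60,(0,0,20),(180,70,125));h=cv2.convexHull(c);print("foot box",cv2.boundingRect(c),cv2.minEnclosingCircle(c))
for z in(0,26):print("foot left/right/bottom..",z,onz(T,cv2.minEnclosingCircle(c)[0],z))
c=gold(t,285,145,22,22,(10,80,100),(30,255,255));b=cv2.minEnclosingCircle(c);print("cap",b,onz(T,b[0],207),onz(T,b[0],200))
# stamp block & pad
c=gold(t,195,260,60,65,(0,0,185),(180,70,255));r=cv2.minAreaRect(c);print("pad",r,onz(T,r[0],8))
c=gold(t,210,275,35,30,(0,60,20),(25,255,175));r=cv2.minAreaRect(c);print("block",r,onz(T,r[0],28))
for n,p in dict(decoy=(247,250),box=(201,241),bear=(227,205),jar=(413,241)).items():print(n,onz(T,p,30))
```

```text
dish top ((315.3095703125, 230.41099548339844), (16.760486602783203, 17.06622314453125), 69.70928955078125)
dish scene ((314.3357849121094, 209.1890106201172), (9.869126319885254, 19.05193328857422), 91.3980712890625) (304, 204, 21, 12)
rim z284 [589.7019632 -22.1752766 284.       ] z280 [590.21250767 -22.11349946 280.        ]
foot box (279, 153, 41, 52) ((300.0, 178.5), 27.04173469543457)
foot left/right/bottom.. 0 [778.15725919  23.69259424   0.        ]
foot left/right/bottom.. 26 [771.98811991  22.51415345  26.        ]
cap ((295.5, 152.5), 12.90358829498291) [794.92525236  24.46767731 207.        ] [796.97659407  24.84514066 200.        ]
pad ((224.7296905517578, 293.3029479980469), (43.768985748291016, 29.420562744140625), 77.27564239501953) [452.24417818 239.64095503   8.        ]
block ((227.9500274658203, 291.35003662109375), (11.384199142456055, 15.495159149169922), 71.56504821777344) [457.3962641  226.67776234  28.        ]
decoy [571.01189593 173.19002223  30.        ]
box [598.86796732 301.9652561   30.        ]
bear [699.40667988 229.22928561  30.        ]
jar [ 586.82978979 -289.47857091   30.        ]
```

>>> send_rows(
  motion=[
    [[0, 0, 4.3], [0, 0, 0], 0],
    [[0, 0, 4.3], [0, 0, 0], 0],
    [[2.26, 3.2, 0], [0, 0, 0.4], 0],
    [[2.26, 3.2, 0], [0, 0, 0.4], 0],
    [[2.26, 3.2, 0], [0, 0, 0.4], 0],
    [[2.26, 3.2, 0], [0, 0, 0.4], 0],
    [[2.26, 3.2, 0], [0, 0, 0.4], 0],
    [[2.26, 3.2, 0], [0, 0, 0.4], 0],
    [[2.26, 3.2, 0], [0, 0, 0.4], 0],
    [[2.26, 3.2, 0], [0, 0, 0.4], 0],
    [[2.26, 3.2, 0], [0, 0, 0.4], 0],
    [[2.26, 3.2, 0], [0, 0, 0.4], 0],
    [[2.26, 3.2, 0], [0, 0, 0.4], 0],
    [[2.26, 3.2, 0], [0, 0, 0.4], 0],
    [[2.26, 3.2, 0], [0, 0, 0.4], 0],
    [[2.26, 3.2, 0], [0, 0, 0.4], 0],
    [[2.26, 3.2, 0], [0, 0, 0.4], 0],
    [[2.26, 3.2, 0], [0, 0, 0.4], 0],
    [[2.26, 3.2, 0], [0, 0, 0.4], 0],
    [[2.26, 3.2, 0], [0, 0, 0.4], 0],
  ],
)

```text
t: 2.6
eef_pos: [588.9, -20.3, 490.6]
orientation: [-0.0, 0.713, 0.701, -0.0]
force: [0.1, -0.8, 0.1]
opening: 0.001
grasp_force: 0.0
```

Run:
```python
from h import *
s=arm.sense();print(s['t'],s['eef_pos'],s['qpos'],s['force'],s['opening']);r=rot(s['orientation']);print(r.as_matrix().round(3))
W=imaging.camera_model("wrist");im=imaging.get_image("wrist");cv2.imwrite("pics/w1.png",im[:,:,::-1]);print(W, proj(W,[589.5,-22.5,274]))
```

```text
2.6 [588.90126538 -20.34031057 490.56525302] [ 0.44536729  0.33831515 -0.5950151   1.58289382  0.19536147  1.28070265
 -0.19566882] [ 0.1177127 -0.7957398  0.0963096] 0.0013273543764297589
[[ 0.016  1.    -0.   ]
 [ 1.    -0.016 -0.   ]
 [-0.    -0.    -1.   ]]
{'fx': 364.218243129412, 'fy': 364.218243129412, 'cx': 320.6720252338917, 'cy': 242.06389081880042, 'eye': array([588.53513205,  58.13847099, 459.93998658]), 'attitude': array([ 0.9875126 , -0.15733681,  0.00104561, -0.00793125])} [324.59667817 276.06650093]
```

View pics/w1.png

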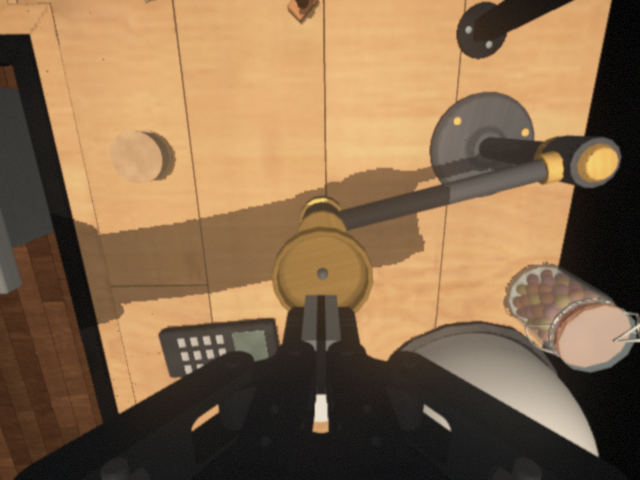

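The wrist view shows the dish centre at (322,273), the foot at (483,143) and the column cap at (599,162).

Run:
```python
from h import *
W=imaging.camera_model("wrist")
print("dish",onz(W,(322,273),274),"foot",onz(W,(484,142),26),"cap",onz(W,(600,162),207))
T=imaging.camera_model("top")
print("cap2",two(W,(600,162),T,(294.5,157)), "dish2",two(W,(322,275),T,(315.3,230.4)))
print("barrel top",onz(W,(321,207),205))
```

```text
dish [589.6534256  -15.62354202 274.        ] foot [777.48472019  41.40939958  26.        ] cap [779.87378588  36.47133147 207.        ]
cap2 (array([788.95677998,  31.49387683, 192.78890664]), np.float64(7.604809597549578)) dish2 (array([590.95323741, -21.48058171, 264.11310374]), np.float64(2.7072582592463035))
barrel top [589.38240409   6.25374963 205.        ]
```

Run:
```python
from h import *
s=arm.sense();W=imaging.camera_model("wrist");print(s['eef_pos'],s['orientation'],W['eye'],W['attitude'])
r=rot(s['orientation'])
for d in(150,165,173):print(d,proj(W,s['eef_pos']+r.apply([0,0,d])))
S,T=imaging.camera_model("scene"),imaging.camera_model("top")
for n,p in dict(tip=s['eef_pos']+r.apply([0,0,173]),dish=[589.5,-22,274],dish2=[589.6,-15.6,274],foot=[778,26,26],foot2=[777.5,41.4,26]).items():print(n,proj(W,p),proj(T,p),proj(S,p))
cv2.imwrite("pics/t2.png",imaging.get_image("top")[:,:,::-1]);i=imaging.get_image("scene")[:,:,::-1];cv2.imwrite("pics/s2.png",i)
o=np.zeros((600,800,3),np.uint8);a=cv2.resize(i[130:320,220:360],None,fx=3,fy=3);o[:570,:420]=a;cv2.imwrite("pics/s2c.png",o[:570,:420])
```

```text
[590.3733115  -15.9076395  490.36641096] [-0.00076009  0.70991285  0.70428857  0.00088323] [589.36866705  62.64321075 459.94494015] [ 9.87720614e-01 -1.56182030e-01  1.85673153e-04 -3.88949589e-03]
150 [324.73001907 341.0858611 ]
165 [324.32518475 320.64608432]
173 [324.13882345 311.23684407]
tip [324.13882345 311.23684407] [312.01107057 228.2457889 ] [312.51721458 194.15197189]
dish [321.80041868 283.5849065 ] [315.31237956 231.05069846] [314.89459964 210.72004782]
dish2 [321.90291767 272.96126923] [312.52149126 231.06447327] [313.21026632 211.47500218]
foot [482.71337865 155.71608004] [298.74123866 176.45065489] [252.07133945 286.5281493 ]
foot2 [484.01222299 142.00835668] [293.32385765 176.73995445] [248.1889974  288.82905873]
```

View pics/s2c.png

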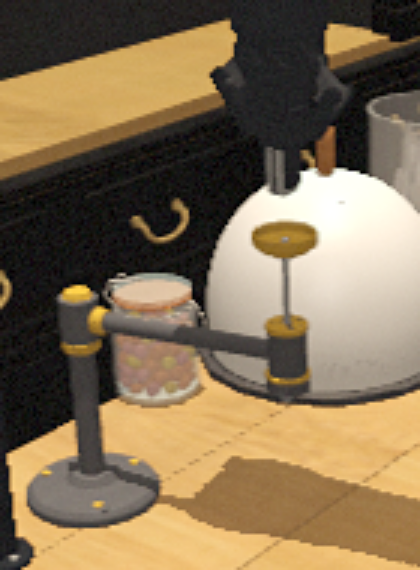

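The scene crop shows the shut fingertips just above the dish, slightly to its left. The wrist mismatch came from the arm still settling, so I re-measure now that it is at rest.

Run:
```python
from h import *
W=imaging.camera_model("wrist");im=imaging.get_image("wrist")[:,:,::-1].copy();cv2.imwrite("pics/w2.png",im)
hs=cv2.cvtColor(im,cv2.COLOR_BGR2HSV)
m=cv2.inRange(hs,(15,90,40),(35,255,255))
def big(m,x0,x1,y0,y1):
    k=np.zeros_like(m);k[y0:y1,x0:x1]=m[y0:y1,x0:x1];return max(cv2.findContours(k,0,2)[0],key=cv2.contourArea)
c=big(m,570,640,120,210);b=cv2.minEnclosingCircle(c);print("cap",b,onz(W,b[0],207))
g=cv2.inRange(hs,(0,0,35),(180,80,130));c=big(g,420,545,80,200);e=cv2.minEnclosingCircle(c);print("foot",e,cv2.boundingRect(c),cv2.contourArea(c),[onz(W,e[0],z) for z in(13,26)])
cc=cv2.HoughCircles(cv2.cvtColor(im,cv2.COLOR_BGR2GRAY)[200:340,240:400],cv2.HOUGH_GRADIENT,1.5,200,param1=100,param2=20,minRadius=42,maxRadius=56);print(cc); x=cc[0,0]+[240,200,0];print("rim",onz(W,x[:2],284))
```

```text
cap ((597.09765625, 164.16864013671875), 21.955442428588867) [776.40689813  29.55433515 207.        ]
foot ((477.45855712890625, 159.8610382080078), 69.52234649658203) (420, 94, 125, 106) 9171.5 [array([775.99980738,  14.36371599,  13.        ]), array([770.53783439,  15.65682142,  26.        ])]
[[[84.75 77.25 48.45]]]
rim [589.30791079 -17.81809761 284.        ]
```

>>> send_rows(
  motion=[
    [[0, -0.5, -1.0], [0, 0, 0], 0],
    [[0, 0, -1.0], [0, 0, 0], 0],
    [[0, 0, -1.0], [0, 0, 0], 0],
    [[0, 0, -0.7], [0, 0, 0], 0],
    [[0, 0, -0.3], [0, 0, 0], 0],
    [[0, 0, 0], [0, 0, 0], 0],
    [[0, 0, 0], [0, 0, 0], 0],
  ],
)

```text
t: 3.68
eef_pos: [588.4, -27.0, 451.0]
orientation: [0.0, 0.714, 0.7, 0.0]
force: [-2.2, -1.0, 4.1]
opening: -0.001
grasp_force: 2.1
```

>>> send_rows(
  motion=[
    [[0.05, -0.3, 0], [0, 0, 0], 0],
    [[0.1, -0.5, 0], [0, 0, 0], 0],
    [[0.15, -0.57, 0], [0, 0, 0], 0],
    [[0.18, -0.57, 0], [0, 0, 0], 0],
    [[0.2, -0.57, 0], [0, 0, 0], 0],
    [[0.22, -0.57, 0], [0, 0, 0], 0],
    [[0.24, -0.57, 0], [0, 0, 0], 0],
    [[0.26, -0.57, 0], [0, 0, 0], 0],
    [[0.28, -0.57, 0], [0, 0, 0], 0],
    [[0.3, -0.57, 0], [0, 0, 0], 0],
    [[0.3, -0.57, 0], [0, 0, 0], 0],
    [[0.2, -0.3, 0], [0, 0, 0], 0],
    [[0, 0, 0], [0, 0, 0], 0],
    [[0, 0, 0], [0, 0, 0], 0],
  ],
)

```text
t: 5.42
eef_pos: [613.5, -89.3, 450.8]
orientation: [0.0, 0.714, 0.7, 0.0]
force: [4.8, 2.9, -0.6]
opening: -0.0
grasp_force: 2.3
```

Run:
```python
from h import *
s=arm.sense();print(s['t'],s['eef_pos'],s['force'])
for n in("top","scene"):
    C=imaging.camera_model(n);im=imaging.get_image(n)[:,:,::-1].copy();cv2.imwrite(f"pics/{n}3.png",im)
    for p in([*s['eef_pos'][:2],280],):print(n,proj(C,p))
a=cv2.imread("pics/top3.png")[140:290,200:400];b=cv2.imread("pics/scene3.png")[150:300,220:420]
cv2.imwrite("pics/c3.png",cv2.resize(np.hstack([a,b]),None,fx=2,fy=2,interpolation=cv2.INTER_CUBIC))
```

```text
5.425 [613.48259709 -89.25440439 450.77485614] [ 4.83843128  2.88008827 -0.55737618]
top [344.49830899 219.7075649 ]
scene [323.82330902 198.96837884]
```

View pics/c3.png

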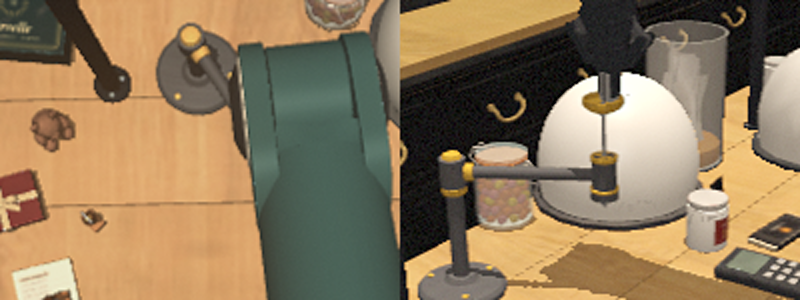

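The top view is blocked by the robot. The scene view shows the dish swung away with the fingers in it at (603,100) in the crop. On to the stamp.

>>> send_rows(
  motion=[
    [[0, 0, 0.5], [0, 0, 0], 0],
    [[0, 0, 2.5], [0, 0, 0], 0],
    [[-1.27, 2.62, 1], [0, 0, 0.17], 0],
    [[-1.27, 2.62, 0], [0, 0, 0.17], 0],
    [[-1.27, 2.62, 0], [0, 0, 0.17], 0.7],
    [[-1.27, 2.62, 0], [0, 0, 0.17], 0.7],
    [[-1.27, 2.62, 0], [0, 0, 0.17], 0.7],
    [[-1.27, 2.62, 0], [0, 0, 0.17], 0.7],
    [[-1.27, 2.62, 0], [0, 0, 0.17], 0.7],
    [[-1.27, 2.62, 0], [0, 0, 0.17], 0.7],
    [[-1.27, 2.62, -2], [0, 0, 0.17], 0.7],
    [[-1.27, 2.62, -2], [0, 0, 0.17], 0.7],
    [[-1.27, 2.62, -2], [0, 0, 0.17], 0.7],
    [[-1.27, 2.62, -2], [0, 0, 0.17], 0.7],
    [[0, 0, 0], [0, 0, 0], 0.7],
    [[0, 0, 0], [0, 0, 0], 0.7],
    [[0, 0, 0], [0, 0, 0], 0.7],
    [[0, 0, 0], [0, 0, 0], 0.7],
  ],
)

```text
t: 7.78
eef_pos: [461.1, 224.6, 411.0]
orientation: [0.0, 0.579, 0.815, 0.0]
force: [-0.6, 0.2, -0.2]
opening: 0.701
grasp_force: 0.0
```

Run:
```python
from h import *
s=arm.sense();print(s['t'],s['eef_pos'],s['joint_vel'].round(3),rot(s['orientation']).as_matrix().round(3))
W=imaging.camera_model("wrist");w=imaging.get_image("wrist")[:,:,::-1].copy();cv2.imwrite("pics/w4.png",w);print(W)
T=imaging.camera_model("top");t=imaging.get_image("top")[:,:,::-1].copy();cv2.imwrite("pics/t4.png",t)
o=np.zeros((480,800,3),np.uint8);o[:,:640]=w;o[:220,640:]=cv2.resize(t[140:250,280:360],None,fx=2,fy=2);cv2.imwrite("pics/c4.png",o)
```

```text
7.775 [461.08499574 224.62933084 410.95916453] [-0.001  0.002 -0.     0.002  0.003 -0.004 -0.001] [[-0.329  0.944  0.001]
 [ 0.944  0.329 -0.   ]
 [-0.     0.    -1.   ]]
{'fx': 364.218243129412, 'fy': 364.218243129412, 'cx': 320.6720252338917, 'cy': 242.06389081880042, 'eye': array([433.25285675, 298.69998671, 380.34279816]), 'attitude': array([ 0.97363666, -0.15524433, -0.02675176,  0.16497029])}
```

View pics/c4.png

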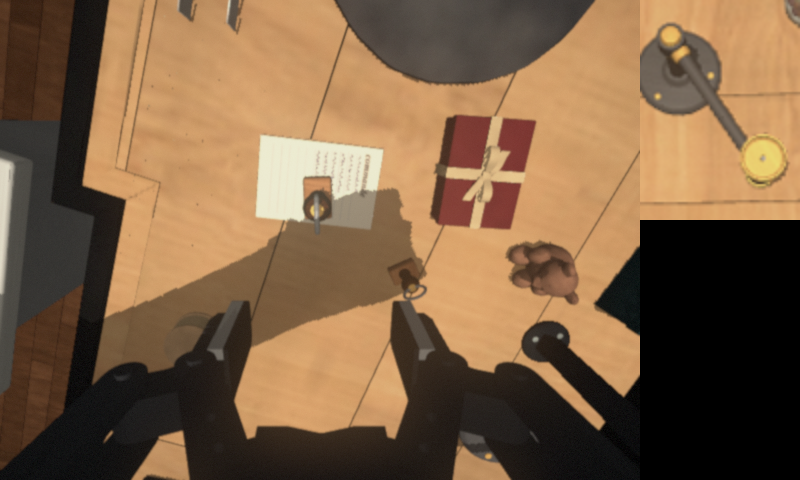

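The wrist view shows the ring's plane already along the image's vertical, with the handle's gold top at (318,208), so the tool yaw is right to within a few degrees. The dish is now at (342,219) in the top view.

Run:
```python
from h import *
from scipy.optimize import least_squares
W=imaging.camera_model("wrist");T=imaging.camera_model("top")
w=cv2.imread("pics/w4.png");t=cv2.imread("pics/t4.png")
def big(im,lo,hi,x,y,X,Y):
    m=cv2.inRange(cv2.cvtColor(im,cv2.COLOR_BGR2HSV),lo,hi);k=np.zeros_like(m);k[y:Y,x:X]=m[y:Y,x:X];return max(cv2.findContours(k,0,2)[0],key=cv2.contourArea)
c=big(w,(20,120,80),(35,255,255),300,190,335,225);print("gold",cv2.minEnclosingCircle(c))
g=cv2.minEnclosingCircle(c)[0];print("handle top",onz(W,g,75))
print("block top far edge mid",onz(W,(318,178),28), "ring top",onz(W,(317.5,228),100))
print("ring axis dir", onz(W,(318,232),98)-onz(W,(316,196),80))
c=big(t,(22,130,100),(34,255,255),325,205,360,240);e=cv2.fitEllipse(c);d2=onz(T,e[0],282)
d1=onz(T,(315.31,230.41),282);print("dish",e,d1,d2)
x0=np.array([781,27.]);print("col",least_squares(lambda p:[np.hypot(*(p-d1[:2]))-200,np.hypot(*(p-d2[:2]))-200],x0).x)
c=big(t,(0,0,20),(180,80,125),278,150,320,203);print("foot",cv2.boundingRect(c))
print([onz(T,p,207) for p in((280+(670-640)/2,140+37/2),)])
```

```text
gold ((312.5, 210.0), 4.031229019165039)
handle top [450.10373113 229.56335287  75.        ]
block top far edge mid [447.53616056 250.44231111  28.        ] ring top [457.24330809 222.6269406  100.        ]
ring axis dir [ 10.17424051 -23.90072458  18.        ]
dish ((341.2387390136719, 218.55174255371094), (16.883480072021484, 17.393333435058594), 122.41431427001953) [589.9594994  -22.14540844 282.        ] [616.00395297 -81.7999098  282.        ]
col [783.83132937  26.98415029]
foot (278, 152, 42, 48)
[array([779.73580861,  25.91785597, 207.        ])]
```

>>> send_rows(
  motion=[
    [[-0.65, 0.6, -1], [0, 0, 0], 0.7],
    [[0, 0, -2.2], [0, 0, 0], 0.7],
    [[0, 0, -2.2], [0, 0, 0], 0.7],
    [[0, 0, -2.2], [0, 0, 0], 0.7],
    [[0, 0, -2.2], [0, 0, 0], 0.7],
    [[0, 0, -2.2], [0, 0, 0], 0.7],
    [[0, 0, -2.2], [0, 0, 0], 0.7],
    [[0, 0, -2.2], [0, 0, 0], 0.7],
    [[0, 0, -1.5], [0, 0, 0], 0.7],
    [[0, 0, -1.0], [0, 0, 0], 0.7],
    [[0, 0, 0], [0, 0, 0], 0.7],
    [[0, 0, 0], [0, 0, 0], 0.0],
    [[0, 0, 0], [0, 0, 0], 0.0],
    [[0, 0, 0], [0, 0, 0], 0],
    [[0, 0, 0], [0, 0, 0], 0],
  ],
)

```text
t: 9.75
eef_pos: [454.7, 231.2, 222.4]
orientation: [0.0, 0.579, 0.816, 0.001]
force: [1.2, -0.4, 7.0]
opening: 0.25
grasp_force: 58.3
```

Run:
```python
from h import *
s=arm.sense();print(s['eef_pos'],s['force'],s['opening'],s['grasp_force'],s['qpos'].round(2))
W=imaging.camera_model("wrist");w=imaging.get_image("wrist")[:,:,::-1].copy();S=imaging.get_image("scene")[:,:,::-1]
o=np.zeros((480,800,3),np.uint8);o[:360,:480]=cv2.resize(w,(480,360));o[:450,480:]=cv2.resize(S[280:430,240:346],(320,450));cv2.imwrite("pics/c5.png",o)
```

```text
[454.70463094 231.24097589 222.44853944] [ 1.18219639 -0.42577351  6.99882807] 0.2501344395928217 58.34587471559644 [-0.01  0.56 -0.64  2.01  0.5   0.72 -0.62]
```

View pics/c5.png

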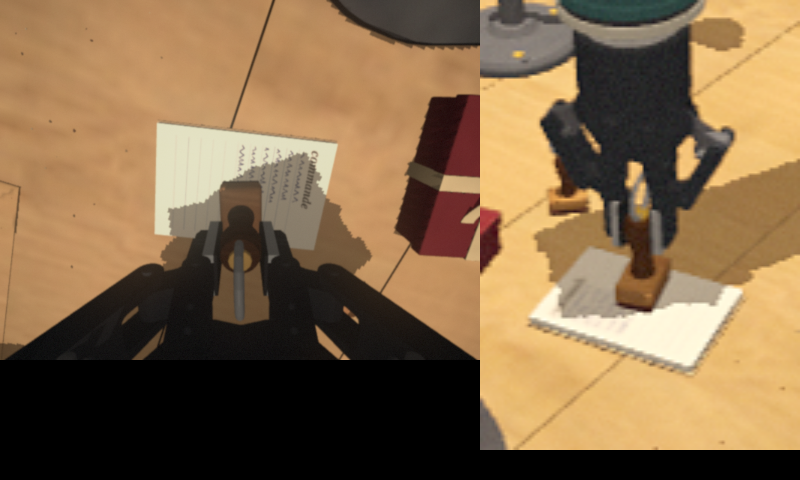

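The wrist view shows both pads on the handle under the ring, with the gold top at (240,258) in the crop, and the stamp still square. Lift and carry.

>>> send_rows(
  motion=[
    [[0, 0, 0.5], [0, 0, 0], 0],
    [[0, 0, 2], [0, 0, 0], 0],
    [[0, 0, 2.5], [0, 0, 0], 0],
    [[0, 0, 2.5], [0, 0, 0], 0],
    [[1, -1.3, 2], [0, 0, 0.45], 0],
    [[1, -1.3, 0.5], [0, 0, 0.45], 0],
    [[1, -1.3, 0], [0, 0, 0.45], 0],
    [[1, -1.3, 0], [0, 0, 0.45], 0],
    [[1, -1.3, 0], [0, 0, 0.45], 0],
    [[1, -1.3, 0], [0, 0, 0.45], 0],
    [[1, -1.3, 0], [0, 0, 0.45], 0],
    [[1, -1.3, 0], [0, 0, 0.45], 0],
    [[1, -1.3, 0], [0, 0, 0.45], 0],
    [[1, -1.3, 0], [0, 0, 0.45], 0],
    [[1, -1.3, 0], [0, 0, 0.45], 0],
    [[1, -1.3, 0], [0, 0, 0.45], 0],
    [[1, -1.3, 0], [0, 0, 0.45], 0],
    [[0, -0.7, 0], [0, 0, 0.43], 0],
    [[0, 0, 0], [0, 0, 0], 0],
    [[0, 0, 0], [0, 0, 0], 0],
  ],
)

```text
t: 12.35
eef_pos: [584.1, 55.4, 322.4]
orientation: [0.0, 0.07, 0.998, 0.0]
force: [1.1, 0.3, -1.5]
opening: 0.244
grasp_force: 58.8
```

Run:
```python
from h import *
s=arm.sense();print(s['t'],s['eef_pos'],s['force'],s['opening'],s['grasp_force'],s['qpos'].round(2));M=rot(s['orientation']).as_matrix();print(M.round(3))
W=imaging.camera_model("wrist");w=imaging.get_image("wrist")[:,:,::-1].copy();cv2.imwrite("pics/w6.png",w);S=imaging.get_image("scene")[:,:,::-1];cv2.imwrite("pics/s6.png",S)
o=np.zeros((480,800,3),np.uint8);o[:,:400]=w[:,120:520];o[:,400:]=cv2.resize(S[190:350,200:333],(400,480));cv2.imwrite("pics/c6.png",o)
for d in((0,0),(10,0),(20,0)):print(d,proj(W,s['eef_pos']+M@[d[0],d[1],222.4-75]))
```

```text
12.35 [584.14586349  55.39078085 322.3701014 ] [ 1.13892347  0.28977987 -1.52330485] 0.24397040093280267 58.78911981359124 [ 0.52  0.61 -0.91  1.76  0.55  1.04  0.84]
[[-0.99   0.139  0.   ]
 [ 0.139  0.99  -0.   ]
 [-0.     0.    -1.   ]]
(0, 0) [324.25844574 350.93432174]
(10, 0) [324.3473846  327.46521822]
(20, 0) [324.44057713 302.87365981]
```

View pics/c6.png

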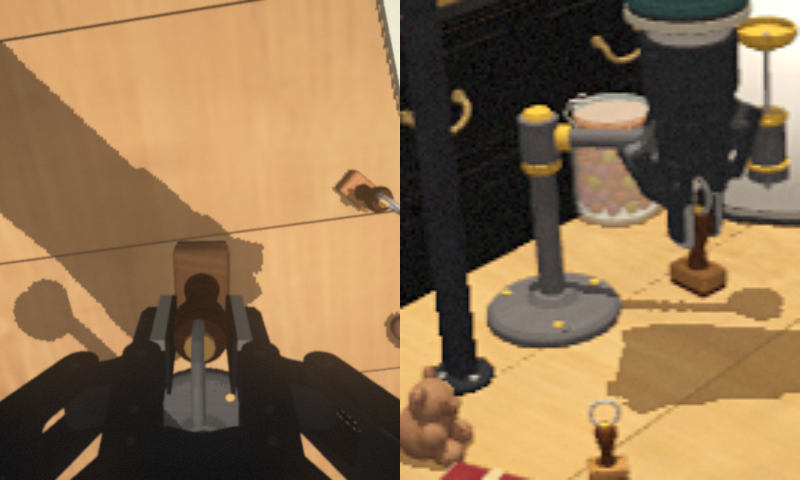

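The stamp hangs upright in the grip. Its gold top at (320,343) puts the handle about 3 mm nearer the robot than the TCP, so I correct x by 4 mm and lower it.

>>> send_rows(
  motion=[
    [[0.4, 0, -1.8], [0, 0, 0], 0],
    [[0, 0, -1.8], [0, 0, 0], 0],
    [[0, 0, -1.8], [0, 0, 0], 0],
    [[0, 0, -1.8], [0, 0, 0], 0],
    [[0, 0, -1.8], [0, 0, 0], 0],
    [[0, 0, -0.9], [0, 0, 0], 0],
    [[0, 0, -0.4], [0, 0, 0], 0],
    [[0, 0, -0.3], [0, 0, 0], 0],
    [[0, 0, -0.15], [0, 0, 0], 0],
    [[0, 0, -0.05], [0, 0, 0], 0],
    [[0, 0, 0], [0, 0, 0], 0],
    [[0, 0, 0], [0, 0, 0], 0],
  ],
)

```text
t: 13.95
eef_pos: [588.6, 55.4, 214.7]
orientation: [0.001, 0.069, 0.998, 0.0]
force: [-3.1, 1.6, 9.8]
opening: 0.252
grasp_force: 59.7
```

>>> send_rows(
  motion=[
    [[0, 0, 0], [0, 0, 0], 0.35],
    [[0, 0, 0], [0, 0, 0], 0.55],
    [[0, 0, 0], [0, 0, 0], 0.55],
    [[0, 0, 0], [0, 0, 0], 0.55],
    [[0, 0, 1], [0, 0, 0], 0.55],
    [[0, 0, 2], [0, 0, 0], 0.55],
    [[0, 0, 3], [0, 0, 0], 0.55],
    [[0, 0, 3], [0, 0, 0], 0.55],
    [[0, 0, 3], [0, 0, 0], 0.55],
    [[0, 0, 4], [0, 0, 0], 0],
    [[0, 0, 4], [0, 0, 0], 0],
    [[0, 0, 4], [0, 0, 0], 0],
    [[0, 0, 3.5], [0, 0, 0], 0],
    [[0, 0, 0], [0, 0, 0], 0],
    [[0, 0, 0], [0, 0, 0], 0],
    [[0, 0, 0], [0, 0, 0], 0],
  ],
)

```text
t: 15.95
eef_pos: [588.1, 55.0, 488.1]
orientation: [-0.001, 0.069, 0.998, -0.0]
force: [0.2, -0.2, -0.4]
opening: -0.002
grasp_force: 0.0
```

Run:
```python
from h import *
s=arm.sense();print(s['t'],s['eef_pos'],s['force'],s['opening'],s['qpos'].round(2))
W=imaging.camera_model("wrist");w=imaging.get_image("wrist")[:,:,::-1].copy();cv2.imwrite("pics/w7.png",w);S=imaging.get_image("scene")[:,:,::-1];cv2.imwrite("pics/s7.png",S)
o=np.zeros((480,800,3),np.uint8);o[:,:400]=w[:,120:520];o[:,400:]=cv2.resize(S[190:350,230:363],(400,480));cv2.imwrite("pics/c7.png",o)
for p in([585,55.5,67],[585,55.5,98]):print(proj(W,p),proj(imaging.camera_model("scene"),p))
```

```text
15.95 [588.08096158  54.99399759 488.1262656 ] [ 0.20726954 -0.20022068 -0.44058615] -0.0016920277363557032 [ 0.6   0.46 -1.02  1.57  0.4   1.33  0.97]
[322.23752998 198.8571871 ] [298.56120918 299.27911353]
[322.33440945 204.93529605] [298.12698941 288.24095202]
```

View pics/c7.png

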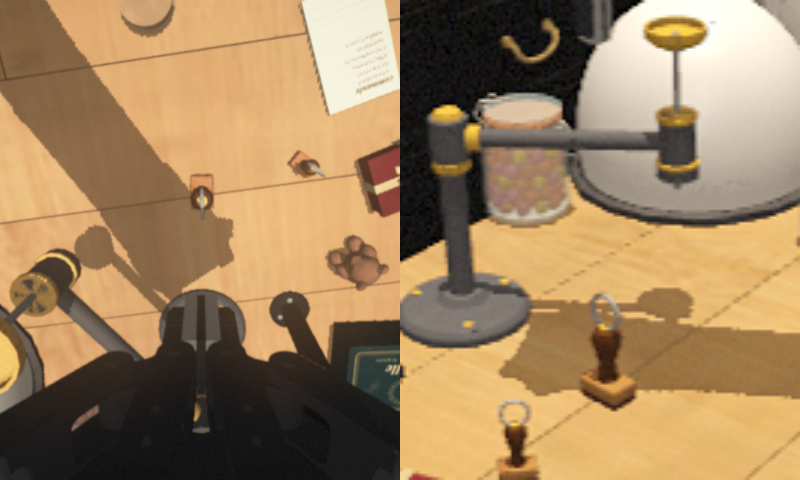

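The stamp stands free and upright on the counter, with its gold top at (322,195) in the wrist view and (298.6,298.7) in the scene view, close to the predicted (585,55.5). I check this by triangulation, and locate the dish and the exact tool offset.

Run:
```python
from h import *
W=imaging.camera_model("wrist");S=imaging.camera_model("scene")
w=cv2.imread("pics/w7.png");s=cv2.imread("pics/s7.png")
def cen(im,lo,hi,x,y,X,Y):
    m=cv2.inRange(cv2.cvtColor(im,cv2.COLOR_BGR2HSV),lo,hi);k=np.zeros_like(m);k[y:Y,x:X]=m[y:Y,x:X];M=cv2.moments(k,True);return (M['m10']/M['m00'],M['m01']/M['m00']),M['m00'],cv2.boundingRect(k)
a=cen(w,(20,120,90),(35,255,255),310,180,334,215);b=cen(s,(20,140,90),(35,255,255),290,290,306,305)
print(a,b);print(two(W,a[0],S,b[0]),onz(W,a[0],69))
# stamp block top face near edges (brown), ring columns
d=cen(s,(20,150,60),(34,255,255),440-0,190,470,215) if 0 else cen(s,(20,150,60),(34,255,255),308,190,340,208)
print("dish scene",d,proj(S,[616,-81.8,280]))
```

```text
((322.45, 199.8), 20.0, (317, 197, 10, 7)) ((297.0, 298.5), 6.0, (296, 298, 3, 2))
(array([587.08209321,  56.59106819,  68.79884174]), np.float64(2.9622144089075677)) [585.81610525  55.73518932  69.        ]
dish scene ((321.17857142857144, 200.21428571428572), 112.0, (312, 196, 20, 10)) [321.2364082  199.57363569]
```

>>> send_rows(
  motion=[
    [[0.35, -1.7, 0.2], [0, 0, 0], 0],
    [[0.35, -1.7, 0], [0, 0, 0], 0],
    [[0.35, -1.7, 0], [0, 0, 0], 0],
    [[0.35, -1.7, 0], [0, 0, 0], 0],
    [[0.35, -1.7, 0], [0, 0, 0], 0],
    [[0.35, -1.7, 0], [0, 0, 0], 0],
    [[0.35, -1.7, 0], [0, 0, 0], 0],
    [[0.35, -1.8, 0], [0, 0, 0], 0],
    [[0, 0, -1.0], [0, 0, 0], 0],
    [[0, 0, -1.0], [0, 0, 0], 0],
    [[0, 0, -0.6], [0, 0, 0], 0],
    [[0, 0, -0.5], [0, 0, 0], 0],
    [[0, 0, -0.4], [0, 0, 0], 0],
    [[0, 0, -0.4], [0, 0, 0], 0],
    [[0, 0, -0.4], [0, 0, 0], 0],
    [[0, 0, 0], [0, 0, 0], 0],
    [[0, 0, 0], [0, 0, 0], 0],
  ],
)

```text
t: 18.18
eef_pos: [616.4, -81.9, 447.9]
orientation: [0.0, 0.069, 0.998, -0.0]
force: [0.0, -0.2, 3.3]
opening: 0.005
grasp_force: 2.1
```

```bash
cat > d.py <<'E'
from h import *
s=arm.sense();print(s['t'],s['eef_pos'],s['force'],s['orientation'].round(3))
S=imaging.camera_model("scene");im=imaging.get_image("scene")[:,:,::-1].copy();cv2.imwrite(f"pics/s_{s['t']:.2f}.png",im)
z=s['eef_pos'][2]-173
u=proj(S,[*s['eef_pos'][:2],z+6]);x,y=int(u[0]),int(u[1])
m=cv2.inRange(cv2.cvtColor(im,cv2.COLOR_BGR2HSV),(20,140,50),(34,255,255));k=np.zeros_like(m);k[y-16:y+18,x-24:x+24]=m[y-16:y+18,x-24:x+24]
c=max(cv2.findContours(k,0,2)[0],key=cv2.contourArea);b=cv2.boundingRect(c);print("tip px",u,"dish box",b,"cx",b[0]+b[2]/2-.5,"cy",b[1]+b[3]/2-.5)
print("expect dish box centre for tip",proj(S,[*s['eef_pos'][:2],z+5]), "px per mm y",proj(S,[*(s['eef_pos'][:2]+[0,10]),z+5])-proj(S,[*s['eef_pos'][:2],z+5]))
E
python3 d.py
```

```text
18.175 [616.35586764 -81.90933354 447.9356304 ] [ 0.01196579 -0.16678172  3.34445397] [ 0.     0.069  0.998 -0.   ]
tip px [321.14496907 199.18250456] dish box (312, 200, 19, 7) cx 321.0 cy 203.0
expect dish box centre for tip [321.15097396 199.55948209] px per mm y [-2.43066578  1.07436834]
```

>>> send_rows(
  motion=[
    [[0, 0, -0.4], [0, 0, 0], 0],
    [[0, 0, -0.6], [0, 0, 0], 0],
    [[0, 0, -0.6], [0, 0, 0], 0],
    [[0, 0, -0.6], [0, 0, 0], 0],
    [[0, 0, -0.6], [0, 0, 0], 0],
    [[0, 0, -0.6], [0, 0, 0], 0],
    [[0, 0, -0.6], [0, 0, 0], 0],
    [[0, 0, -0.6], [0, 0, 0], 0],
    [[0, 0, -0.5], [0, 0, 0], 0],
    [[0, 0, -0.4], [0, 0, 0], 0],
    [[0, 0, -0.3], [0, 0, 0], 0],
    [[0, 0, -0.2], [0, 0, 0], 0],
    [[0, 0, 0], [0, 0, 0], 0],
  ],
)

```text
t: 19.85
eef_pos: [616.9, -82.2, 390.4]
orientation: [0.002, 0.069, 0.998, -0.001]
force: [-7.5, -4.7, 36.0]
opening: -0.002
grasp_force: 18.6
```

>>> send_rows(
  motion=[
    [[0, 0, 0.15], [0, 0, 0], 0],
    [[0, 0, 0], [0, 0, 0], 0],
  ],
)

```text
t: 20.1
eef_pos: [616.7, -82.1, 390.9]
orientation: [0.001, 0.069, 0.998, -0.001]
force: [-4.2, -3.0, 24.0]
opening: -0.0
grasp_force: 12.1
```

```bash
python3 d.py
python3 - <<'E'
import numpy as np
C=np.array([783,27.]);a0=np.arctan2(-81.9-27,616.4-783)%(2*np.pi);a1=np.arctan2(55.8-27,586-783)%(2*np.pi);print(np.degrees([a0,a1]))
r=200.
A=np.linspace(a0,a1,25);P=C+r*np.c_[np.cos(A),np.sin(A)];print((np.diff(P,axis=0)/10).round(2).tolist(),P[0],P[-1])
E
```

```text
20.1 [616.69936476 -82.11192011 390.88443658] [-4.20145316 -2.96452089 23.96973164] [ 0.001  0.069  0.998 -0.001]
tip px [321.42293007 220.24361708] dish box (312, 220, 20, 9) cx 321.5 cy 224.0
expect dish box centre for tip [321.42873076 220.60659679] px per mm y [-2.38285299  1.17680266]
[213.17109821 171.6826838 ]
[[-0.32, 0.51], [-0.31, 0.52], [-0.29, 0.53], [-0.28, 0.54], [-0.26, 0.55], [-0.24, 0.55], [-0.23, 0.56], [-0.21, 0.57], [-0.19, 0.57], [-0.17, 0.58], [-0.16, 0.58], [-0.14, 0.59], [-0.12, 0.59], [-0.1, 0.59], [-0.09, 0.6], [-0.07, 0.6], [-0.05, 0.6], [-0.03, 0.6], [-0.01, 0.6], [0.01, 0.6], [0.02, 0.6], [0.04, 0.6], [0.06, 0.6], [0.08, 0.6]] [615.59191698 -82.42821273] [585.10357682  55.9310507 ]
```

>>> send_rows(
  motion=[
    [[-0.16, 0.25, 0.08], [0, 0, 0], 0],
    [[-0.32, 0.51, 0], [0, 0, 0], 0],
    [[-0.31, 0.52, 0], [0, 0, 0], 0],
    [[-0.29, 0.53, 0], [0, 0, 0], 0],
    [[-0.28, 0.54, 0], [0, 0, 0], 0],
    [[-0.26, 0.55, 0], [0, 0, 0], 0],
    [[-0.24, 0.55, 0], [0, 0, 0], 0],
    [[-0.23, 0.56, 0], [0, 0, 0], 0],
    [[-0.21, 0.57, 0], [0, 0, 0], 0],
    [[-0.19, 0.57, 0], [0, 0, 0], 0],
    [[-0.17, 0.58, 0], [0, 0, 0], 0],
    [[-0.16, 0.58, 0], [0, 0, 0], 0],
    [[-0.14, 0.59, 0], [0, 0, 0], 0],
    [[-0.12, 0.59, 0], [0, 0, 0], 0],
    [[-0.1, 0.59, 0], [0, 0, 0], 0],
    [[-0.09, 0.6, 0], [0, 0, 0], 0],
    [[-0.07, 0.6, 0], [0, 0, 0], 0],
    [[-0.03, 0.3, 0], [0, 0, 0], 0],
    [[0, 0, 0], [0, 0, 0], 0],
  ],
)

```text
t: 22.52
eef_pos: [583.1, 14.5, 391.2]
orientation: [0.001, 0.069, 0.998, 0.0]
force: [-0.5, 0.2, 16.7]
opening: -0.001
grasp_force: 8.6
```

```bash
python3 d.py
```

```text
22.525 [583.05736221  14.46335057 391.21219705] [-0.50576935  0.21389897 16.67325264] [0.001 0.069 0.998 0.   ]
tip px [307.99661898 235.2598609 ] dish box (297, 234, 22, 14) cx 307.5 cy 240.5
expect dish box centre for tip [308.0075807  235.64529377] px per mm y [-2.65039573  1.36179774]
```

>>> send_rows(
  motion=[
    [[-0.02, 0.5, 0], [0, 0, 0], 0],
    [[0, 0.6, 0], [0, 0, 0], 0],
    [[0.02, 0.6, 0], [0, 0, 0], 0],
    [[0.03, 0.5, 0], [0, 0, 0], 0],
    [[0.03, 0.3, 0], [0, 0, 0], 0],
    [[0.04, 0.3, 0], [0, 0, 0], 0],
    [[0.04, 0.3, 0], [0, 0, 0], 0],
    [[0.04, 0.3, 0], [0, 0, 0], 0],
    [[0.04, 0.3, 0], [0, 0, 0], 0],
    [[0.04, 0.3, 0], [0, 0, 0], 0],
    [[0.02, 0.15, 0], [0, 0, 0], 0],
    [[0, 0, 0], [0, 0, 0], 0],
  ],
)

```text
t: 24.08
eef_pos: [585.8, 55.9, 391.2]
orientation: [0.001, 0.069, 0.998, 0.0]
force: [-0.5, 0.4, 17.6]
opening: -0.004
grasp_force: 8.6
```

```bash
python3 d.py
python3 - <<'E'
from h import *
import glob
S=imaging.camera_model("scene");f=sorted(glob.glob("pics/s_*.png"),key=lambda n:float(n[7:-4]))[-1];a=cv2.imread(f);b=cv2.imread("pics/s7.png")
def blk(im):
    m=cv2.inRange(cv2.cvtColor(im,cv2.COLOR_BGR2HSV),(3,120,20),(17,255,130));k=np.zeros_like(m);k[290:330,285:312]=m[290:330,285:312]
    c=max(cv2.findContours(k,0,2)[0],key=cv2.contourArea);return cv2.boundingRect(c),cv2.contourArea(c),np.mean(c,axis=(0,1))
print(blk(b),blk(a))
d=cv2.absdiff(a,b).sum(2)[285:330,280:315];print(d.sum(1)//35)
print("seat px",proj(S,[586,55.8,76]))
E
```

```text
24.075 [585.82080998  55.8590373  391.17277933] [-0.52800272  0.41079633 17.63858775] [0.001 0.069 0.998 0.   ]
tip px [295.88950207 240.7374367 ] dish box (285, 239, 22, 15) cx 295.5 cy 246.0
expect dish box centre for tip [295.90510081 241.13059006] px per mm y [-2.79548084  1.43161933]
((293, 299, 11, 19), 113.5, array([297.81818182, 307.12121212])) ((293, 299, 11, 19), 119.5, array([297.83333333, 307.66666667]))
[ 18  26  42  59  64 111 186 191 163 128 114 102  73  18  25  18  21  11
  11   8   9   7   7   7   9   8   8   9   8  14  31  21  14   8  12  79
 112  80  41  28   9   6   5   5   5]
seat px [298.04375749 296.02737114]
```

>>> send_rows(
  motion=[
    [[0, 0, 0.1], [0, 0, 0], 0],
    [[0, 0, 0.15], [0, 0, 0], 0],
    [[0, 0, 0.15], [0, 0, 0], 0],
    [[0, 0, 0.15], [0, 0, 0], 0],
    [[0, 0, 0.15], [0, 0, 0], 0],
    [[0, 0, 0.15], [0, 0, 0], 0],
    [[0, 0, 0.15], [0, 0, 0], 0],
    [[0, 0, 0.15], [0, 0, 0], 0],
    [[0, 0, 0.15], [0, 0, 0], 0],
    [[0, 0, 0.15], [0, 0, 0], 0],
    [[0, 0, 0.15], [0, 0, 0], 0],
    [[0, 0, 0.15], [0, 0, 0], 0],
    [[0, 0, 0.15], [0, 0, 0], 0],
    [[0, 0, 0.15], [0, 0, 0], 0],
    [[0, 0, 0.15], [0, 0, 0], 0],
    [[0, 0, 0.15], [0, 0, 0], 0],
    [[0, 0, 0.15], [0, 0, 0], 0],
    [[0, 0, 0.15], [0, 0, 0], 0],
    [[0, 0, 0], [0, 0, 0], 0],
    [[0, 0, 0], [0, 0, 0], 0],
  ],
)

```text
t: 26.62
eef_pos: [585.6, 55.4, 416.7]
orientation: [0.001, 0.069, 0.998, 0.0]
force: [1.7, 0.0, 5.8]
opening: -0.002
grasp_force: 2.7
```

```bash
cat > k.py <<'E'
from h import *
import glob
S=imaging.camera_model("scene");f=sorted(glob.glob("pics/s_*.png"),key=lambda n:float(n[7:-4]))[-1];a=cv2.imread(f)
m=cv2.inRange(cv2.cvtColor(a,cv2.COLOR_BGR2HSV),(3,120,20),(17,255,130));k=np.zeros_like(m);k[255:330,283:315]=m[255:330,283:315]
c=max(cv2.findContours(k,0,2)[0],key=cv2.contourArea);print(f,cv2.boundingRect(c),cv2.contourArea(c))
print([proj(S,[586,55.8,z]).round(1) for z in(0,10,20,30,45)])
E
python3 d.py; python3 k.py
```

```text
26.625 [585.61311773  55.38981479 416.72499042] [1.66968764 0.04025373 5.82185893] [0.001 0.069 0.998 0.   ]
tip px [295.68771795 230.55051579] dish box (285, 229, 22, 11) cx 295.5 cy 234.0
expect dish box centre for tip [295.70353179 230.95094469] px per mm y [-2.82235947  1.37850738]
pics/s_26.62.png (294, 296, 11, 18) 119.5
[array([299.1, 322.3]), array([299. , 318.9]), array([298.8, 315.5]), array([298.7, 312.1]), array([298.5, 306.9])]
```

>>> send_rows(
  motion=[
    [[0, 0, 0.15], [0, 0, 0], 0],
    [[0, 0, 0.15], [0, 0, 0], 0],
    [[0, 0, 0.15], [0, 0, 0], 0],
    [[0, 0, 0.15], [0, 0, 0], 0],
    [[0, 0, 0.15], [0, 0, 0], 0],
    [[0, 0, 0.15], [0, 0, 0], 0],
    [[0, 0, 0.15], [0, 0, 0], 0],
    [[0, 0, 0.15], [0, 0, 0], 0],
    [[0, 0, 0.15], [0, 0, 0], 0],
    [[0, 0, 0.15], [0, 0, 0], 0],
    [[0, 0, 0.15], [0, 0, 0], 0],
    [[0, 0, 0.15], [0, 0, 0], 0],
    [[0, 0, 0.15], [0, 0, 0], 0],
    [[0, 0, 0.15], [0, 0, 0], 0],
    [[0, 0, 0.15], [0, 0, 0], 0],
    [[0, 0, 0.15], [0, 0, 0], 0],
    [[0, 0, 0.15], [0, 0, 0], 0],
    [[0, 0, 0.15], [0, 0, 0], 0],
    [[0, 0, 0.1], [0, 0, 0], 0],
    [[0, 0, 0], [0, 0, 0], 0],
  ],
)

```text
t: 29.18
eef_pos: [585.4, 55.4, 444.5]
orientation: [-0.0, 0.069, 0.998, -0.0]
force: [2.1, -0.1, 4.0]
opening: 0.0
grasp_force: 1.7
```

```bash
python3 d.py; python3 k.py
```

```text
29.175 [585.39518675  55.35555351 444.46668297] [ 2.13569505 -0.05680308  3.99347   ] [-0.     0.069  0.998 -0.   ]
tip px [295.32717849 219.34038345] dish box (285, 217, 13, 12) cx 291.0 cy 222.5
expect dish box centre for tip [295.34328718 219.74904289] px per mm y [-2.8539124   1.31915489]
pics/s_29.18.png (294, 286, 10, 19) 109.5
[array([299.1, 322.3]), array([299. , 318.9]), array([298.8, 315.5]), array([298.7, 312.1]), array([298.5, 306.9])]
```

>>> send_rows(
  motion=[
    [[0, 0, 0.07], [0, 0, 0], 0],
    [[0, 0, 0.07], [0, 0, 0], 0],
    [[0, 0, 0.07], [0, 0, 0], 0],
    [[0, 0, 0.07], [0, 0, 0], 0],
    [[0, 0, 0.07], [0, 0, 0], 0],
    [[0, 0, 0.07], [0, 0, 0], 0],
    [[0, 0, 0.07], [0, 0, 0], 0],
    [[0, 0, 0.07], [0, 0, 0], 0],
    [[0, 0, 0.07], [0, 0, 0], 0],
    [[0, 0, 0], [0, 0, 0], 0],
    [[0, 0, 0], [0, 0, 0], 0],
  ],
)

```text
t: 30.6
eef_pos: [585.4, 55.4, 450.8]
orientation: [0.0, 0.069, 0.998, -0.0]
force: [1.1, -0.5, 3.5]
opening: 0.002
grasp_force: 1.5
```

>>> send_rows(
  motion=[
    [[0, 0, 0.05], [0, 0, 0], 0],
    [[0, 0, 0.05], [0, 0, 0], 0],
    [[0, 0, 0.05], [0, 0, 0], 0],
    [[0, 0, 0.05], [0, 0, 0], 0],
    [[0, 0, 0.05], [0, 0, 0], 0],
    [[0, 0, 0.05], [0, 0, 0], 0],
    [[0, 0, 0], [0, 0, 0], 0],
  ],
)

```text
t: 31.48
eef_pos: [585.4, 55.4, 453.7]
orientation: [-0.0, 0.069, 0.998, -0.0]
force: [0.0, -0.4, -0.3]
opening: 0.0
grasp_force: 0.0
```

```bash
python3 d.py; python3 k.py
```

```text
31.475 [585.38102638  55.38793601 453.73240727] [ 0.02785966 -0.44569937 -0.34942624] [-0.     0.069  0.998 -0.   ]
tip px [295.17289907 215.54499042] dish box (283, 214, 23, 12) cx 294.0 cy 219.5
expect dish box centre for tip [295.18912008 215.95645535] px per mm y [-2.86481884  1.29871888]
pics/s_31.48.png (294, 283, 10, 19) 106.5
[array([299.1, 322.3]), array([299. , 318.9]), array([298.8, 315.5]), array([298.7, 312.1]), array([298.5, 306.9])]
```

>>> send_rows(
  motion=[
    [[0, 0, 0.3], [0, 0, 0], 0],
    [[0, 0, 0.5], [0, 0, 0], 0],
    [[0, 0, 1], [0, 0, 0], 0],
    [[0, 0, 1.5], [0, 0, 0], 0],
    [[0, 0, 2], [0, 0, 0], 0],
    [[0, 0, 2], [0, 0, 0], 0],
    [[0, 0, 0], [0, 0, 0], 0],
    [[0, 0, 0], [0, 0, 0], 0],
    [[0, 0, 0], [0, 0, 0], 0],
    [[0, 0, 0], [0, 0, 0], 0],
    [[0, 0, 0], [0, 0, 0], 0],
    [[0, 0, 0], [0, 0, 0], 0],
    [[0, 0, 0], [0, 0, 0], 0],
    [[0, 0, 0], [0, 0, 0], 0],
    [[0, 0, 0], [0, 0, 0], 0],
    [[0, 0, 0], [0, 0, 0], 0],
    [[0, 0, 0], [0, 0, 0], 0],
    [[0, 0, 0], [0, 0, 0], 0],
    [[0, 0, 0], [0, 0, 0], 0],
    [[0, 0, 0], [0, 0, 0], 0],
  ],
)

```text
t: 34.02
eef_pos: [585.4, 55.4, 526.8]
orientation: [0.0, 0.069, 0.998, -0.0]
force: [0.2, 0.2, 0.1]
opening: 0.0
grasp_force: 0.0
```

```bash
python3 - <<'E'
from h import *
S=imaging.camera_model("scene");fr=[]
for i in range(6):
    fr.append(imaging.get_image("scene")[:,:,::-1].astype(int)); imaging.get_image("scene")
cv2.imwrite("pics/s_99.00.png",fr[-1].astype(np.uint8))
for f in fr[1:]:print(np.abs(f-fr[0])[255:320,283:315].sum(2).max(),np.abs(f-fr[0])[400:,:200].sum(2).max())
b=cv2.imread("pics/scene0.png").astype(int);d=np.abs(fr[-1]-b).sum(2)
for n,(x,y,X,Y) in dict(decoy=(258,318,282,352),box=(190,342,250,390),bear=(195,312,228,346)).items():print(n,d[y:Y,x:X].mean())
print("dish seat px",proj(S,[585.4,55.4,278]))
m=cv2.inRange(cv2.cvtColor(fr[-1].astype(np.uint8),cv2.COLOR_BGR2HSV),(20,140,50),(34,255,255));k=m[200:235,270:320];print(cv2.boundingRect(k))
print(arm.sense()['eef_pos'],arm.sense()['t'])
E
python3 k.py
```

```text
51 57
63 49
46 63
42 58
54 56
decoy 13.269607843137255
box 7.585763888888889
bear 7.320855614973262
dish seat px [295.30435814 219.1276798 ]
(11, 5, 25, 21)
[585.39876946  55.36545508 526.75069402] 34.625
pics/s_99.00.png (294, 283, 10, 19) 109.5
[array([299.1, 322.3]), array([299. , 318.9]), array([298.8, 315.5]), array([298.7, 312.1]), array([298.5, 306.9])]
```

The stamp hangs still: frame differences are at noise level, its base is about 45 mm up and its outline is unchanged. Handing in.

```bash
python3 -c "
from station import arm
print(arm.close_job())"
```

```text
the job is handed in; nothing more can be done
None
```

The job is handed in at about 35 s: the ringed stamp hangs still and upright from the fully retracted hook, eased up under the fingers all the way, and the camera check of the nearest goods (small stamp, gift box, bear) showed no shift.

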